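# Stand the casting mould on edge in the drain tray

### The job

The small black casting mould (two rows of four pockets) lies flat on the lab bench. Stand it upright on one of its short ends and let go of it there, then take it again and set it on one of its long thin sides in the middle of the shallow steel tray, running along the tray's length, and leave it standing on its own. Leave the other things on the bench where they are.

Things in the scene. Friction and masses are not known exactly. Their poses are not given: they have to be found in the camera images.
- mould: Small rigid matt black casting mould, 110 mm long (x), 62 wide (y), 22 thick (z), about 0.13 kg; origin at the block's centre. +z face: 2 x 4 open pockets 13 mm deep, about 19 x 20 mm, with flat 7 mm ribs between; other faces flat. Starts lying on the bench (z = 0), pockets up. Standing on a short end its origin is 55 mm above its support, on a long side 31 mm; it stands by itself on either.
- tray: Shallow bright steel tray, fixed to the bench, 190 mm long (its x), 130 mm wide (its y), outside height 12 mm, rim 3 mm thick. Its origin is the centre of its underside, on the bench; the flat inner floor is 3 mm above that. z up. Empty.
- big_mould: Bystander: larger black mould, 3 x 5 pockets, 190 x 115 x 22 mm, lying flat towards the far side of the bench. Origin at its centre.
- mortar: Bystander: thick white ceramic bowl, 96 mm across, 55 mm high, near the middle of the bench. Origin under its centre, z up.
- bottle_a: Bystander: small amber glass bottle with a white cap, 28 mm across, 70 mm high. Origin under its centre, z up.
- bottle_b: Bystander: small amber glass bottle with a black cap, 28 mm across, 70 mm high. Origin under its centre, z up.
- beaker: Bystander: empty glass beaker, 72 mm across, 95 mm high, at the far side. Origin under its centre, z up.
- spatula: Bystander: spatula with a black handle, 200 mm long along its x, lying flat on the left of the bench. Origin under its middle.
- dish: Bystander: small white ceramic dish, 84 mm across, 30 mm high, on the right of the bench. Origin under its centre, z up.
Not all that is in view belongs to the job. What is shaped like the mould but orange or yellow is not meant.

How it is judged:
By the outcome, as a careful person would: the job done as asked, in the order asked, and still so for the second after the job is handed in, with the robot touching nothing.
It also fails if it takes over 72 s, if anything falls off the work surface, if the arm or the gripper's body presses on something with over 40 N, if the wrist force passes 120 N, or if a joint passes its speed limit or range.

### The arm

A 7-joint arm with a two-finger parallel gripper is mounted at the origin on the work surface. World frame = base frame: x ahead of the robot, y to its left, z up, the work surface at z = 0. Lengths are in m, angles in rad, forces in N, time in s.
With the tool pointing down it reaches from about 0.35 to 0.9 m from the base axis. Payload 8.1 kg.
Tool frame: the origin (TCP) lies on the centre line of the jaws, within the pads' length; the fingertips stand 11 mm ahead of it and the grasp point (between the pads) lies 8 mm behind it (arm.nose_length is the distance from the TCP to the fingertips, in m); z points along the fingers, y is the line along which they close (so a half turn about z gives the same grasp; the last joint's range is limited). The gripper opens to 92 mm and grips with 3 to 60 N. Pads are 19 mm wide; open, the fingers measure 130 mm over their backs; the gripper's body (75 mm by 190 mm) begins 47 mm behind the grasp point.
Start: joints at [-1.448, 0.434, 0.025, 1.573, -0.012, 1.134, -0.075], TCP at [0.14, 0.609, 0.238] pointing down, gripper open.
Joint ranges: [-2.62, 2.62], [-0.44, 2.09], [-1.27, 1.32], [0.08, 2.57], [-1.32, 4.46], [0.12, 2], [-2.74, 2.74]. Speed limits (rad/s): [2.22, 2.22, 3.01, 3.01, 3.14, 3.14, 3.14].

### API

Orientations are given as a rotation vector (axis times angle).
In Python, from cell import arm gives the robot as it stands.
- The arm moves only by the tool jog_arm, never from a script. Its argument "moves" is a list of rows, each a list of 4 numbers: the shift along the tool's x, y, z in m, then the turn about the tool's z in rad. In form: [[tx, ty, tz, spin], ...]. A call has 1 to 20 rows; each row is the pose to reach, as a shift and turn from the pose commanded when the call began, along the tool's axes at that moment; what a row does not reach only later rows make up. A row lasts 1/8 s, in which the tool goes at most 62.5 mm and 10.7 degrees, less where a joint would pass 70% of its speed; a pose out of reach is approached as far as the arm can. A call with a gripper value outside its range is refused whole. "hand" is the finger opening in m, from 0 to 0.0918, set as the call begins (left out, the last holds). The fingers move at their own pace and stop on an object; "newtons" is the grip in N (left out, the last holds). Time passes only in rows, so rows that repeat a pose let the fingers close. It gives the time, the measured TCP pose, the force, the opening and the grip force at its end, in the units of the state.
- arm.observe(): the state, without advancing time (a new reading comes with each control period).
- arm.get_image(name): name is "scene" or "side" or "wrist"; returns a dict with "color" (480x640x3 uint8, red, green, blue), "z_map" (480x640 float32, m along the optical axis (not along the pixel's ray), 0 where there is no reading), "fx", "fy", "cx", "cy" (pixels), "rvec" (rotation vector, rad) and "tvec" (3), from world to camera coordinates, as OpenCV has them. Camera axes: x right, y down, z forward; pixel columns grow to the right and rows downward; lengths in m; the calibration is good to about 2 mm. A picture is of the moment at which its call begins.
- arm.sign_off(): hands the job in; it is judged then, once.
The state is a dict: "clock": time; "joints": joint angles; "dq": joint speeds; "joint_efforts": joint torques, N m; "position": TCP position; "ee_rot": TCP orientation; "force": force on the tool from outside, world axes, zero at the start; "ft_torque": the same for the moment, N m; "width": opening from 0.0 (shut) to 1.0 (fully open); "gripper_force": force on a finger pad.
Only numpy, scipy, OpenCV 4.12 (cv2) and the standard library are available. Lean on these libraries where they do the work, as an engineer would, in place of code of your own. Each camera call takes 0.05 s, during which the arm holds its last target. There are 200 camera calls.

## Working session

There is one attempt and no reset: what is moved stays moved. The work goes in short steps, Python scripts to look and compute and a tool call to move; the robot and the scene stay as the last step left them, time stands still between calls to the robot, and variables do not carry over. Pictures are saved under pics/ and viewed, at most 10 in all, crops included, and the job is handed in when it is done.

Besides the shell and the picture viewer there is one more tool, called after ">>>" as name(argument=value, ...) on one line, values as JSON. jog_arm: Moves the arm, as the interface text tells. Its arguments: {"type":"object","properties":{"moves":{"type":"array"},"hand":{"type":"number"},"newtons":{"type":"number"}},"required":["moves"]}

```bash
mkdir -p pics; ls; cat > h.py <<'E'
import numpy as np, cv2
from cell import arm
def cam(n):
    im=arm.get_image(n); R=cv2.Rodrigues(np.array(im["rvec"],float))[0]; t=np.array(im["tvec"],float).ravel()
    return im,R,t
def onplane(c,uv,z):
    im,R,t=c; uv=np.atleast_2d(uv).astype(float)
    d=np.c_[(uv[:,0]-im["cx"])/im["fx"],(uv[:,1]-im["cy"])/im["fy"],np.ones(len(uv))]@R
    o=-R.T@t; return o+d*((z-o[2])/d[:,2])[:,None]
def cloud(c):
    im,R,t=c; z=im["z_map"]; v,u=np.mgrid[:480,:640]
    p=np.stack([(u-im["cx"])/im["fx"]*z,(v-im["cy"])/im["fy"]*z,z],-1)
    w=(p-t)@R; w[z==0]=np.nan; return w
def save(n,im,box=None,s=1):
    x=im if box is None else im[box[1]:box[3],box[0]:box[2]]
    cv2.imwrite("pics/"+n,cv2.resize(x[...,::-1],None,fx=s,fy=s,interpolation=cv2.INTER_CUBIC))
E
python3 - <<'E'
from h import *
for n in ("scene","side","wrist"):
    c=cam(n); save(n+"0.png",c[0]["color"]); print(n,(-c[1].T@c[2]).round(3),c[0]["fx"],c[1].round(2).tolist())
print(arm.observe())
E
```

```text
pics
scene [1.252 0.272 0.865] 451.08367179600583 [[-0.38, 0.92, -0.02], [0.7, 0.28, -0.65], [-0.6, -0.26, -0.76]]
side [0.348 0.992 0.886] 537.7512613394089 [[-0.97, -0.24, -0.01], [-0.15, 0.62, -0.77], [0.19, -0.75, -0.63]]
wrist [0.073 0.624 0.385] 378.21390282227895 [[0.22, 0.97, -0.0], [0.94, -0.22, 0.26], [0.25, -0.06, -0.97]]
{'clock': 0.15, 'joints': array([-1.44759235,  0.43506146,  0.02495165,  1.5739163 , -0.01158094,
        1.13399279, -0.07513714]), 'dq': array([ 0.00118649, -0.00095475,  0.00049894, -0.0012366 ,  0.0005358 ,
       -0.0002209 , -0.00156455]), 'joint_efforts': array([ 1.50880413e-03, -6.68259358e+01,  9.85691920e-01, -3.14694321e+01,
       -6.05503656e-02,  3.94389359e-02,  9.26579560e-05]), 'position': array([0.13988325, 0.60874397, 0.23711498]), 'ee_rot': array([-3.54057982e-01, -3.12155824e+00,  1.93709307e-03]), 'force': array([ 0.06850894, -1.21414358,  0.76287709]), 'ft_torque': array([ 0.07569069,  0.00643618, -0.0200928 ]), 'gripper_force': 0.0, 'width': 1.0006773159242115}
```

View pics/scene0.png

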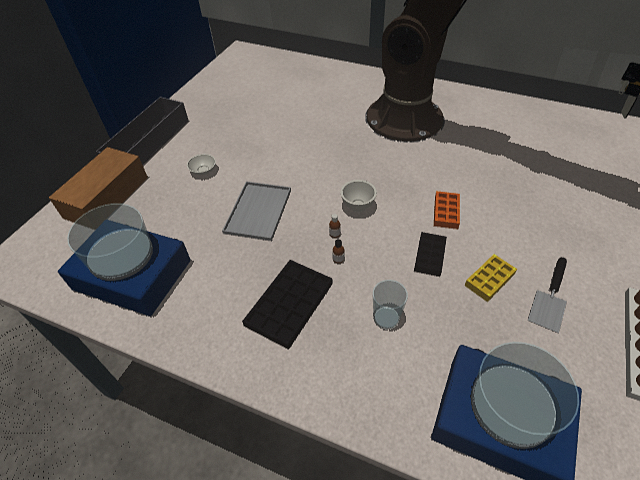

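View pics/side0.png

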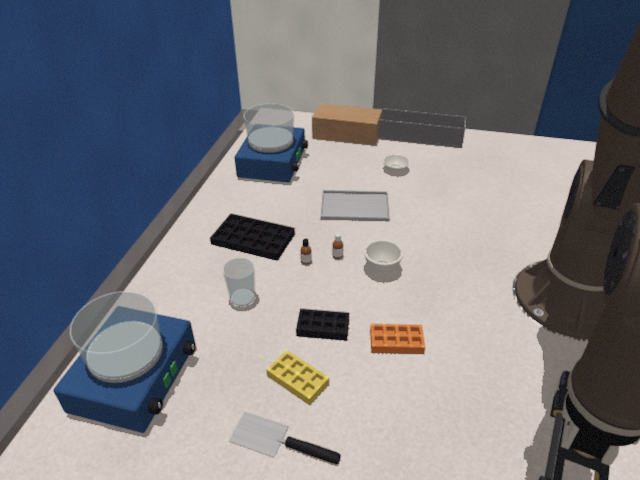

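The scene view shows these candidates for the mould:
- Small black mould at (431,254), with pockets.
- Orange at (447,209) and yellow at (491,277), both excluded by colour.
- Big black 3x5 mould at (289,303), excluded by size.

In the side view the small black one is at (323,324). The tray is at (258,210) in the scene view and (355,206) in the side view. I choose the small black mould and will check it in a crop.

```bash
python3 - <<'E'
from h import *
def rect(c,m,seed,z):
    n,l,s,_=cv2.connectedComponentsWithStats(m.astype(np.uint8)); k=l[seed[1],seed[0]]
    if k==0: k=max(np.unique(l[seed[1]-8:seed[1]+9,seed[0]-8:seed[0]+9]),key=lambda q:(q>0)*s[q,4])
    mm=(l==k).astype(np.uint8); ct=max(cv2.findContours(mm,0,1)[0],key=cv2.contourArea)[:,0]
    p=onplane(c,ct,z)[:,:2]; r=cv2.minAreaRect((p*1000).astype(np.float32))
    return mm,r
for n,ms,ts in(("scene",(431,254),(258,210)),("side",(323,324),(355,206))):
    c=cam(n); im=c[0]["color"].astype(int); W=cloud(c)
    mm,r=rect(c,im.max(2)<60,ms,.022); pts=W[mm>0]
    print(n,"mould rect@z22",r,"z pct",np.nanpercentile(pts[:,2],[5,50,95]).round(4))
    hi=pts[pts[:,2]>.016]; print(" top-cloud rect",cv2.minAreaRect((hi[:,:2]*1000).astype(np.float32)))
    # tray: cloud in neighbourhood
    hsv=cv2.cvtColor(c[0]["color"],cv2.COLOR_RGB2HSV); print(" tray/bench px",im[ts[1],ts[0]],im[ts[1]+60,ts[0]])
    q=W[ts[1]-45:ts[1]+45,ts[0]-60:ts[0]+60].reshape(-1,3); a=q[(q[:,2]>.008)&(q[:,2]<.018)]
    ctr=np.nanmedian(a[:,:2],0); a=a[np.linalg.norm(a[:,:2]-ctr,axis=1)<.13]
    print(" tray rim rect",cv2.minAreaRect((a[:,:2]*1000).astype(np.float32)),"floor z",W[ts[1]-5:ts[1]+5,ts[0]-5:ts[0]+5,2].mean().round(4))
    if n=="scene": save("crop.png",c[0]["color"],(380,170,560,310),4)
E
```

```text
scene mould rect@z22 ((544.054931640625, 221.6945037841797), (124.49580383300781, 62.09652328491211), 7.041408538818359) z pct [0.006  0.0185 0.0227]
 top-cloud rect ((536.2272338867188, 221.01617431640625), (113.6219711303711, 61.82906723022461), 7.024819374084473)
 tray/bench px [126 127 126] [159 150 144]
 tray rim rect ((553.9708862304688, -242.02273559570312), (195.9462127685547, 132.91685485839844), 10.641484260559082) floor z 0.0023
side mould rect@z22 ((532.6605224609375, 231.41458129882812), (107.66560363769531, 76.71809387207031), 7.007190227508545) z pct [0.005  0.0181 0.0239]
 top-cloud rect ((533.7420043945312, 222.79295349121094), (108.33355712890625, 64.50416564941406), 6.192572116851807)
 tray/bench px [175 172 171] [208 198 191]
 tray rim rect ((547.95947265625, -242.79867553710938), (181.6021728515625, 140.2912139892578), 10.93142318725586) floor z 0.0034
```

View pics/crop.png

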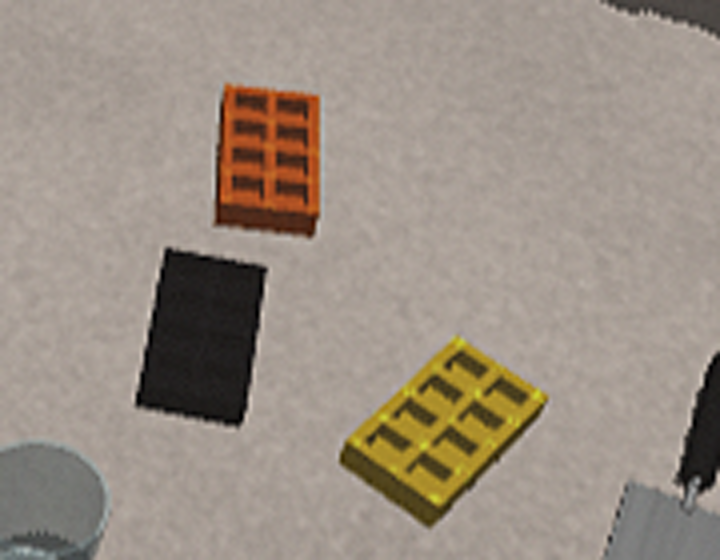

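The crop confirms it: the black 110 x 62 mm mould lies at about (0.535, 0.2215), with its long axis at 7° and its top at 22 mm. The orange one is close behind it and the yellow one to its side. Next I check clearances and work out the move.

```bash
cat >> h.py <<'E'
from scipy.spatial.transform import Rotation as Ro
def go(x,y,z,yaw):  # yaw: wanted world heading of tool x, deg -> shift in tool axes + spin
    s=arm.observe(); R=Ro.from_rotvec(s["ee_rot"]).as_matrix()
    d=R.T@(np.array([x,y,z])-s["position"]); cur=np.degrees(np.arctan2(R[1,0],R[0,0]))
    sp=-(yaw-cur); sp=(sp+180)%360-180
    print("shift",d.round(4),"spin",np.radians(sp).round(4),"curyaw",cur.round(2),"tilt",np.degrees(np.arccos(-R[2,2])).round(2),"j7",s["joints"][6].round(2),"t",s["clock"])
E
python3 - <<'E'
from h import *
c=cam("scene"); W=cloud(c); im=c[0]["color"]; h=cv2.cvtColor(im,cv2.COLOR_RGB2HSV)
for n,lo,hi in(("orange",0,14),("yellow",20,35)):
    m=(h[...,0]>=lo)&(h[...,0]<=hi)&(h[...,1]>150)&(h[...,2]>60); m[:170]=0;m[:,:400]=0;m[:,540:]=0
    p=W[m]; p=p[p[:,2]>.01]; print(n,cv2.minAreaRect((p[:,:2]*1000).astype(np.float32)))
print("beaker base",onplane(c,[[388,318],[373,318],[404,318]],0).round(3).tolist(),"mortar",onplane(c,[[359,205]],0.03).round(3).tolist(),"bottles",onplane(c,[[334,236],[339,262]],0).round(3).tolist())
a=np.radians(7); 
for e in(.045,-.045): go(.535+e*np.cos(a),.2215+e*np.sin(a),.013,187)
E
```

```text
orange ((375.1298828125, 224.1536865234375), (115.46331787109375, 62.26799392700195), 12.391053199768066)
yellow ((552.6239624023438, 367.2103576660156), (63.13330078125, 114.20267486572266), 65.6002197265625)
beaker base [[0.737, 0.18, 0.0], [0.749, 0.15, 0.0], [0.724, 0.212, 0.0]] mortar [[0.462, 0.011, 0.03]] bottles [[0.561, -0.019, 0.0], [0.633, 0.023, 0.0]]
shift [-0.5141 -0.2737  0.2247] spin -0.348 curyaw 167.06 tilt 0.03 j7 -0.08 t 0.3
shift [-0.4295 -0.3044  0.2247] spin -0.348 curyaw 167.06 tilt 0.03 j7 -0.08 t 0.3
```

>>> jog_arm(moves=[[-0.514,-0.274,0,-0.348],[-0.514,-0.274,0,-0.348],[-0.514,-0.274,0,-0.348],[-0.514,-0.274,0,-0.348],[-0.514,-0.274,0,-0.348],[-0.514,-0.274,0,-0.348],[-0.514,-0.274,0,-0.348],[-0.514,-0.274,0,-0.348],[-0.514,-0.274,0,-0.348],[-0.514,-0.274,0,-0.348],[-0.514,-0.274,0,-0.348],[-0.514,-0.274,0.05,-0.348],[-0.514,-0.274,0.12,-0.348],[-0.514,-0.274,0.12,-0.348],[-0.514,-0.274,0.12,-0.348],[-0.514,-0.274,0.12,-0.348]], hand=0.0918)

```text
clock: 2.3
position: [0.5808, 0.2282, 0.1204]
ee_rot: [-0.192, 3.132, 0.003]
force: [0.0, -0.5, 0.7]
width: 0.999
gripper_force: 0.0
```

```bash
python3 - <<'E'
from h import *
c=cam("wrist"); im=c[0]["color"]; save("w1.png",im)
W=cloud(c); m=(im.max(2)<60); p=W[m]; ok=(p[:,2]>.018)&(p[:,2]<.028)&(np.abs(p[:,0]-.535)<.1)&(np.abs(p[:,1]-.2215)<.07)
p=p[ok]; print(len(p),cv2.minAreaRect((p[:,:2]*1000).astype(np.float32)),np.median(p[:,2]))
print(arm.observe()["position"]); go(.5797,.227,.013,187)
E
```

```text
9238 ((534.01220703125, 219.91558837890625), (109.23455047607422, 61.35334777832031), 7.06036901473999) 0.02260524571736605
[0.58080545 0.22795792 0.12029032]
shift [ 0.0016 -0.001   0.1073] spin 0.0003 curyaw -172.98 tilt 0.23 j7 1.3 t 2.35
```

View pics/w1.png

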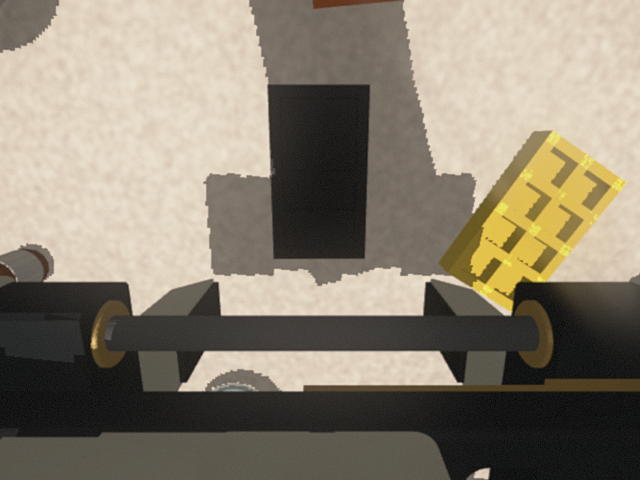

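The wrist view shows the mould at (318,170), between the jaws at (215..430) and clear of the yellow one. It measures 109 x 61 mm with its top at 22.6 mm, which agrees with the text. I go down and close gently.

>>> jog_arm(moves=[[0.0025,-0.0025,0.04,0],[0.0025,-0.0025,0.08,0],[0.0025,-0.0025,0.1,0],[0.0025,-0.0025,0.106,0],[0.0025,-0.0025,0.106,0],[0.0025,-0.0025,0.106,0]], hand=0.0918)

```text
clock: 3.1
position: [0.5783, 0.2247, 0.0132]
ee_rot: [-0.192, 3.134, 0.001]
force: [-0.1, 0.3, 0.8]
width: 0.999
gripper_force: 0.0
```

>>> jog_arm(moves=[[0,0,0,0],[0,0,0,0],[0,0,0,0],[0,0,0,0],[0,0,0,0],[0,0,0,0]], hand=0.055, newtons=5)

```text
clock: 3.85
position: [0.5775, 0.2244, 0.0119]
ee_rot: [-0.192, 3.135, 0.0]
force: [-0.5, 0.0, 2.2]
width: 0.676
gripper_force: 5.0
```

>>> jog_arm(moves=[[0.001,0,-0.009,0],[0.003,0,-0.017,0],[0.006,0,-0.026,0],[0.01,0,-0.035,0],[0.014,0,-0.043,0],[0.019,0,-0.051,0],[0.025,0,-0.058,0],[0.031,0,-0.065,0],[0.037,0,-0.071,0],[0.044,0,-0.077,0],[0.052,0,-0.082,0],[0.06,0,-0.087,0],[0.068,0,-0.091,0],[0.076,0,-0.095,0],[0.085,0,-0.098,0],[0.094,0,-0.1,0],[0.103,0,-0.105,0],[0.103,0,-0.11,0],[0.103,0,-0.11,0]])

```text
clock: 6.22
position: [0.4757, 0.2119, 0.1224]
ee_rot: [-0.192, 3.134, 0.001]
force: [0.6, 1.0, -1.7]
width: 0.674
gripper_force: 5.0
```

```bash
python3 - <<'E'
from h import *
c=cam("side"); im=c[0]["color"]; save("s2.png",im,(220,180,480,400),3)
print(arm.observe()["position"],arm.observe()["width"]*.0918)
for n in("side","scene","wrist"):
    c=cam(n); W=cloud(c).reshape(-1,3); x,y,_=arm.observe()["position"]
    p=W[(np.abs(W[:,0]-x)<.07)&(np.abs(W[:,1]-y)<.029)&(W[:,2]>.006)&(W[:,2]<.085)]
    print(n,len(p),p.min(0) if len(p) else "")
    for lo in np.arange(.0,.09,.015):
        q=p[(p[:,2]>=lo)&(p[:,2]<lo+.015)]
        if len(q)>5: print("  ",lo.round(3),len(q),np.percentile(q[:,0],[5,50,95]).round(4),np.percentile(q[:,1],[5,95]).round(3))
E
```

```text
[0.47568749 0.21181738 0.12206605] 0.06193550192314979
side 512 [0.40552042 0.18313724 0.00626634]
   0.0 60 [0.407  0.4134 0.4218] [0.206 0.239]
   0.015 83 [0.407  0.4224 0.4297] [0.21  0.237]
   0.045 79 [0.4062 0.4121 0.4248] [0.185 0.236]
   0.06 146 [0.4071 0.4182 0.4371] [0.188 0.238]
   0.075 140 [0.4182 0.4256 0.4458] [0.188 0.239]
scene 172 [0.4057176  0.18278074 0.00650782]
   0.0 66 [0.4067 0.4278 0.4347] [0.203 0.237]
   0.015 93 [0.4066 0.4244 0.4342] [0.203 0.237]
wrist 6326 [0.40531523 0.18265617 0.05113821]
   0.045 1554 [0.4064 0.4127 0.4193] [0.184 0.225]
   0.06 2230 [0.4063 0.4286 0.4369] [0.185 0.231]
   0.075 2542 [0.4174 0.4235 0.4389] [0.185 0.232]
```

View pics/s2.png

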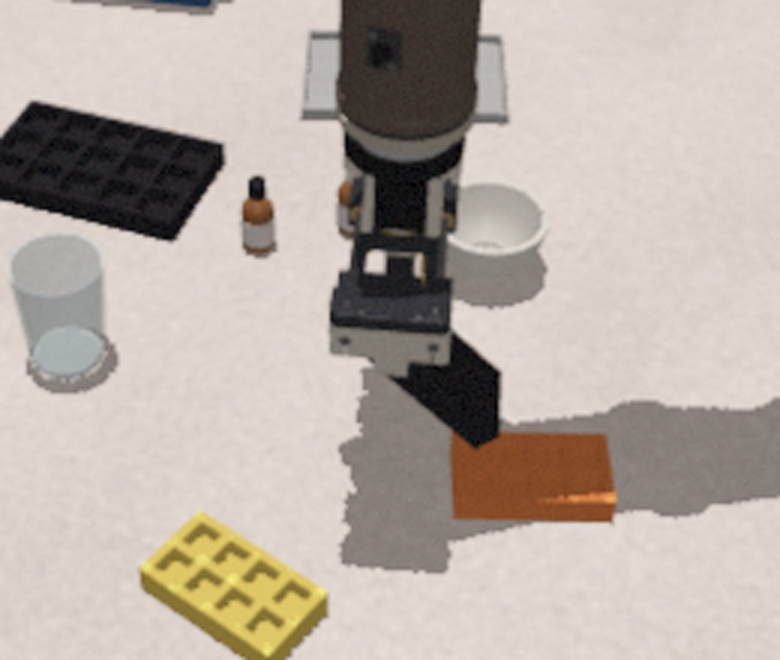

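The crop shows the mould held at about 45° from the grip at (400,360). Its lower end at (480,440) is near the orange one but above it. I move away from the orange one and loosen the grip so it swings down.

>>> jog_arm(moves=[[-0.02,0,-0.005,0],[-0.045,0,-0.01,0],[-0.07,0,-0.01,0],[-0.09,0,-0.01,0],[-0.09,0,-0.01,0],[-0.09,0,-0.01,0]])

```text
clock: 7.18
position: [0.5636, 0.2225, 0.1312]
ee_rot: [0.192, -3.134, 0.001]
force: [0.3, 0.2, -1.8]
width: 0.675
gripper_force: 5.0
```

>>> jog_arm(moves=[[0,0,0,0],[0,0,0,0],[0,0,0,0],[0,0,0,0],[0,0,0,0]], newtons=3)

```text
clock: 7.8
position: [0.5644, 0.2226, 0.1318]
ee_rot: [-0.192, 3.136, 0.0]
force: [-0.3, 0.1, -2.5]
width: 0.675
gripper_force: 3.0
```

```bash
cat >> h.py <<'E'
def tilt(names=("side","scene","wrist"),lo=.004,hi=.09,hw=.029,dx=.1):
    # profile of what hangs below the gripper, in heading frame along tool x (u) and y (v)
    s=arm.observe(); R=Ro.from_rotvec(s["ee_rot"]).as_matrix(); P=s["position"]; print(P.round(4),s["width"]*.0918,s["clock"],s["force"].round(1))
    for n in names:
        c=cam(n); W=cloud(c); k=(c[0]["color"].max(2)<60); W=W[k]; U=(W-P)@R
        k=(np.abs(U[:,0])<dx)&(np.abs(U[:,1])<hw)&(W[:,2]>lo)&(W[:,2]<hi); U=U[k]; Z=W[k,2]; print(n,len(Z),Z.min() if len(Z) else "")
        for a in np.arange(lo,hi,.012):
            q=U[(Z>=a)&(Z<a+.012)]
            if len(q)>8: print("  z",a.round(3),len(q),"u",np.percentile(q[:,0],[3,50,97]).round(4),"v",np.percentile(q[:,1],[3,97]).round(4))
E
python3 - <<'E'
from h import *
tilt()
E
```

```text
[0.5644 0.2226 0.1318] 0.06196611708054699 7.8 [-0.3  0.1 -2.5]
side 216 0.03177591554954549
  z 0.04 67 u [0.0271 0.0371 0.0402] v [-0.026   0.0288]
  z 0.052 32 u [0.0164 0.0334 0.0368] v [-0.0236  0.0287]
  z 0.064 74 u [0.0194 0.029  0.0329] v [-0.0265  0.0275]
  z 0.076 29 u [0.006  0.025  0.0288] v [-0.0235  0.0285]
  z 0.088 9 u [0.0071 0.0235 0.0246] v [-0.0123  0.0282]
scene 249 0.02863077855863567
  z 0.028 32 u [0.0162 0.0182 0.0209] v [-0.0267  0.0251]
  z 0.04 51 u [0.012  0.0144 0.0169] v [-0.0261  0.0266]
  z 0.052 49 u [0.0078 0.01   0.0123] v [-0.0272  0.0265]
  z 0.064 53 u [0.0028 0.0057 0.0076] v [-0.0269  0.0263]
  z 0.076 57 u [-0.0014  0.0006  0.0035] v [-0.0265  0.027 ]
wrist 4838 0.0382636707792641
  z 0.04 1528 u [0.03   0.0372 0.0412] v [-0.0256  0.0259]
  z 0.052 347 u [0.0327 0.0349 0.0372] v [-0.0284  0.0282]
  z 0.064 2083 u [0.02   0.0284 0.0329] v [-0.0259  0.0257]
  z 0.076 488 u [0.0237 0.026  0.0285] v [-0.0284  0.0285]
  z 0.088 389 u [0.0094 0.0235 0.0245] v [-0.0266  0.0263]
```

The mould now hangs about 20° off vertical with its lowest corner at z≈28 mm. I lower it so that edge catches on the bench, then drag the top over the edge.

>>> jog_arm(moves=[[0,0,0.012,0],[0,0,0.022,0],[0,0,0.027,0],[0,0,0.03,0],[0,0,0.03,0],[0.004,0,0.03,0],[0.008,0,0.03,0],[0.012,0,0.03,0],[0.016,0,0.03,0],[0.02,0,0.03,0],[0.023,0,0.03,0],[0.026,0,0.03,0],[0.028,0,0.03,0],[0.028,0,0.03,0]])

```text
clock: 9.7
position: [0.5366, 0.2192, 0.1018]
ee_rot: [-0.192, 3.136, 0.0]
force: [0.1, -0.2, -1.8]
width: 0.672
gripper_force: 3.0
```

```bash
python3 - <<'E'
from h import *
tilt()
E
```

```text
[0.5366 0.2192 0.1018] 0.06172198551706303 9.7 [ 0.1 -0.2 -1.8]
side 253 0.0045618584013096776
  z 0.004 37 u [0.0312 0.0361 0.0394] v [-0.0247  0.0286]
  z 0.016 42 u [0.0175 0.0348 0.0387] v [-0.0268  0.0287]
  z 0.028 65 u [0.0094 0.0293 0.0326] v [-0.0239  0.0286]
  z 0.04 30 u [0.022  0.0263 0.0306] v [-0.0232  0.0289]
  z 0.052 44 u [0.004  0.0216 0.0255] v [-0.0029  0.0289]
  z 0.064 21 u [0.0026 0.0177 0.0213] v [0.0027 0.0289]
  z 0.076 13 u [-0.0001  0.0135  0.0169] v [0.0231 0.0289]
scene 360 0.004159599837201135
  z 0.004 44 u [0.0134 0.0153 0.0187] v [-0.0262  0.0271]
  z 0.016 48 u [0.0087 0.0115 0.0137] v [-0.0257  0.0262]
  z 0.028 49 u [0.0046 0.0066 0.0094] v [-0.0276  0.0272]
  z 0.04 50 u [-0.0002  0.0022  0.0052] v [-0.0249  0.0267]
  z 0.052 49 u [-0.0039 -0.001   0.0011] v [-0.0281  0.0263]
  z 0.064 53 u [-0.0083 -0.0057 -0.0032] v [-0.0256  0.0267]
  z 0.076 58 u [-0.013  -0.01   -0.0072] v [-0.0277  0.0271]
  z 0.088 9 u [-0.0136 -0.0126 -0.0121] v [-0.0219  0.0205]
wrist 11726 0.009487479668032539
  z 0.004 1329 u [0.0291 0.0356 0.0403] v [-0.0248  0.0232]
  z 0.016 356 u [0.0321 0.0363 0.0385] v [-0.0282  0.0284]
  z 0.028 1972 u [0.0191 0.0273 0.0333] v [-0.0257  0.0257]
  z 0.04 495 u [0.0225 0.0278 0.0303] v [-0.0283  0.0283]
  z 0.052 2650 u [0.0089 0.018  0.0249] v [-0.0259  0.0258]
  z 0.064 775 u [0.0134 0.0195 0.0218] v [-0.0282  0.0282]
  z 0.076 3607 u [-0.0007  0.0087  0.0164] v [-0.026   0.0258]
  z 0.088 542 u [-0.0009  0.0121  0.0136] v [-0.0266  0.0258]
```

>>> jog_arm(moves=[[0,0,0.002,0],[0,0,0.004,0],[0.004,0,0.004,0],[0.008,0,0.004,0],[0.012,0,0.004,0],[0.016,0,0.004,0],[0.02,0,0.004,0],[0.023,0,0.004,0],[0.026,0,0.004,0],[0.028,0,0.004,0],[0.028,0,0.004,0]])

```text
clock: 11.22
position: [0.5084, 0.2156, 0.0975]
ee_rot: [0.192, -3.135, 0.001]
force: [-1.0, -0.2, -2.5]
width: 0.673
gripper_force: 3.0
```

```bash
python3 - <<'E'
from h import *
tilt(("scene",))
E
```

```text
[0.5084 0.2156 0.0975] 0.061749521701049415 11.225 [-1.  -0.2 -2.5]
scene 562 0.004024001297520167
  z 0.004 71 u [-0.0123 -0.0098 -0.0074] v [-0.0269  0.0268]
  z 0.016 79 u [-0.013  -0.0105  0.0594] v [-0.0264  0.028 ]
  z 0.028 73 u [-0.0138 -0.0117 -0.0087] v [-0.0268  0.0263]
  z 0.04 78 u [-0.014  -0.0126 -0.0105] v [-0.027   0.0273]
  z 0.052 79 u [-0.0154 -0.0131 -0.011 ] v [-0.0272  0.027 ]
  z 0.064 81 u [-0.0168 -0.0142 -0.0117] v [-0.027   0.0272]
  z 0.076 83 u [-0.0176 -0.0149 -0.013 ] v [-0.0258  0.0266]
  z 0.088 18 u [-0.0172 -0.0151 -0.0126] v [-0.025   0.0263]
```

Tilt is now about 4°. A few millimetres more, then I release.

>>> jog_arm(moves=[[0.002,0,0.001,0],[0.004,0,0.001,0],[0.006,0,0.001,0],[0.006,0,0.001,0],[0.006,0,0.001,0]])

```text
clock: 11.9
position: [0.5027, 0.215, 0.0967]
ee_rot: [0.192, -3.135, 0.0]
force: [0.4, 0.5, -0.9]
width: 0.676
gripper_force: 3.0
```

```bash
python3 - <<'E'
from h import *
tilt(("scene",))
E
```

```text
[0.5027 0.215  0.0967] 0.06209142004101994 11.9 [ 0.4  0.5 -0.9]
scene 584 0.0043243988289142716
  z 0.004 76 u [-0.0169 -0.0145 -0.0123] v [-0.0268  0.0275]
  z 0.016 78 u [-0.0164 -0.0145  0.0949] v [-0.0265  0.0265]
  z 0.028 86 u [-0.0174 -0.0151 -0.0124] v [-0.0272  0.0272]
  z 0.04 75 u [-0.0173 -0.0152 -0.0124] v [-0.0248  0.0268]
  z 0.052 88 u [-0.0174 -0.0154 -0.0128] v [-0.027  0.027]
  z 0.064 81 u [-0.0182 -0.0157 -0.0134] v [-0.0258  0.0268]
  z 0.076 89 u [-0.018  -0.016  -0.0125] v [-0.0266  0.0269]
  z 0.088 11 u [-0.0173 -0.0165 -0.0142] v [-0.009   0.0261]
```

Nearly vertical (about 1°). I open, wait, then lift straight up.

>>> jog_arm(moves=[[0,0,0,0],[0,0,0,0],[0,0,0,0],[0,0,0,0],[0,0,0,0]], hand=0.085)

```text
clock: 12.58
position: [0.5029, 0.2151, 0.0967]
ee_rot: [-0.192, 3.136, 0.0]
force: [-0.1, -0.4, -0.7]
width: 0.925
gripper_force: 0.0
```

>>> jog_arm(moves=[[0,0,-0.02,0],[0,0,-0.05,0],[0,0,-0.1,0],[-0.05,0,-0.14,0],[-0.05,0,-0.14,0],[-0.05,0,-0.14,0],[-0.05,0,-0.14,0]])

```text
clock: 13.45
position: [0.551, 0.2209, 0.2354]
ee_rot: [0.192, -3.133, 0.001]
force: [-0.2, 0.9, -1.1]
width: 0.927
gripper_force: 0.0
```

```bash
python3 - <<'E'
from h import *
s=arm.observe(); print(s["position"],s["joints"].round(2))
for n in("scene","side","wrist"):
    c=cam(n); im=c[0]["color"]; W=cloud(c); k=(im.max(2)<60)&(np.abs(W[...,0]-.5)<.09)&(np.abs(W[...,1]-.215)<.06)
    p=W[k&(W[...,2]>.1)&(W[...,2]<.118)]; print(n,len(p),cv2.minAreaRect((p[:,:2]*1000).astype(np.float32)) if len(p)>5 else "",np.nanmedian(p[:,2]) if len(p) else "")
    p=W[k&(W[...,2]>.006)&(W[...,2]<.095)]; print("   body",len(p),cv2.minAreaRect((p[:,:2]*1000).astype(np.float32)) if len(p)>5 else "")
    if n=="side": save("s3.png",im,(220,180,480,400),3)
E
```

```text
[0.55103679 0.2209047  0.23536985] [-0.58  0.39  0.15  1.66 -0.06  1.1   1.28]
scene 259 ((505.6145324707031, 215.77517700195312), (27.025802612304688, 61.82489013671875), 6.5603742599487305) 0.10813257435236745
   body 671 ((516.409912109375, 217.12261962890625), (8.373374938964844, 61.93252944946289), 7.225587844848633)
side 238 ((504.1993103027344, 217.74156188964844), (21.176210403442383, 62.27485656738281), 6.604825019836426) 0.10986060515448015
   body 323 ((502.0398864746094, 234.37606811523438), (21.459613800048828, 34.68733215332031), 8.040990829467773)
wrist 2647 ((504.03033447265625, 214.4769287109375), (21.295013427734375, 61.516319274902344), 7.039107799530029) 0.1106754510859756
   body 190 ((493.42620849609375, 214.3800048828125), (0.4276665449142456, 56.89004898071289), 7.070486545562744)
```

View pics/s3.png

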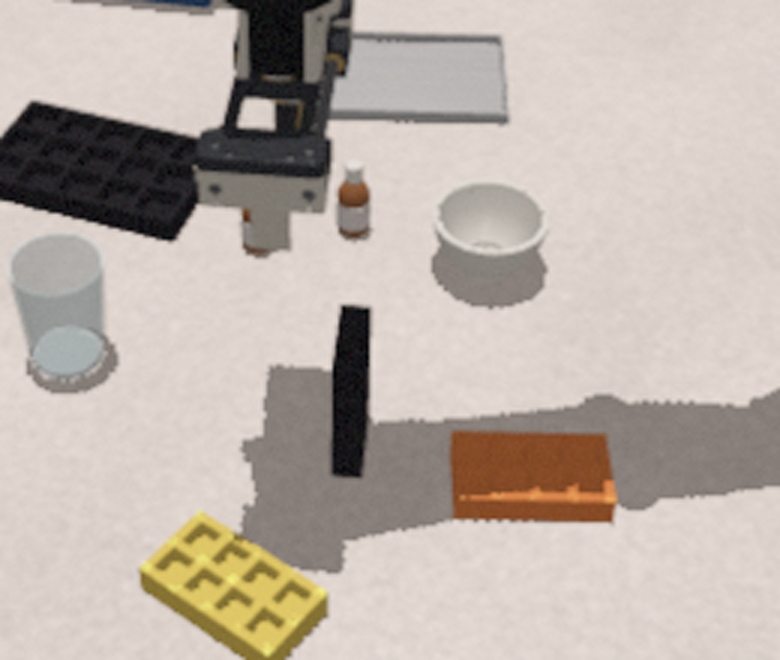

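The crop shows the mould standing alone on its short end at (350,390), well clear of the orange one at (530,480). Cloud: centre (0.504, 0.215), thickness along 7°, top at 110 mm. Next I turn 90° and take it across its thickness with the fingertips near the top left corner.

```bash
python3 - <<'E'
from h import *
go(.5013,.2368,.112,97)
E
```

```text
shift [0.0478 0.0218 0.124 ] spin 1.5711 curyaw -172.98 tilt 0.09 j7 1.28 t 13.6
```

>>> jog_arm(moves=[[0.048,0.022,0,1.571],[0.048,0.022,0,1.571],[0.048,0.022,0,1.571],[0.048,0.022,0,1.571],[0.048,0.022,0,1.571],[0.048,0.022,0,1.571],[0.048,0.022,0,1.571],[0.048,0.022,0,1.571],[0.048,0.022,0.02,1.571],[0.048,0.022,0.06,1.571],[0.048,0.022,0.08,1.571],[0.048,0.022,0.08,1.571],[0.048,0.022,0.08,1.571]], hand=0.06)

```text
clock: 15.22
position: [0.5026, 0.2373, 0.1575]
ee_rot: [2.082, 2.352, 0.001]
force: [0.7, 0.8, -0.1]
width: 0.651
gripper_force: 0.0
```

```bash
python3 - <<'E'
from h import *
go(.5013,.2368,.112,97)
c=cam("wrist"); im=c[0]["color"]; W=cloud(c); k=(im.max(2)<60)&(np.abs(W[...,0]-.5)<.05)&(np.abs(W[...,1]-.215)<.05)&(W[...,2]>.1)&(W[...,2]<.118)
p=W[k]; print(len(p),cv2.minAreaRect((p[:,:2]*1000).astype(np.float32)))
E
```

```text
shift [-0.0003 -0.0014  0.0455] spin -0.0003 curyaw 96.98 tilt 0.05 j7 -0.19 t 15.225
2464 ((504.77703857421875, 215.0078887939453), (20.74428939819336, 62.08690643310547), 7.396725654602051)
```

>>> jog_arm(moves=[[0,-0.001,0.02,0],[0,-0.001,0.038,0],[0,-0.001,0.045,0],[0,-0.001,0.045,0],[0,-0.001,0.045,0]])

```text
clock: 15.9
position: [0.5018, 0.2372, 0.1126]
ee_rot: [2.082, 2.352, 0.002]
force: [-0.2, 0.4, -0.8]
width: 0.653
gripper_force: 0.0
```

>>> jog_arm(moves=[[0,0,0,0],[0,0,0,0],[0,0,0,0],[0,0,0,0],[0,0,0,0],[0,0,0,0]], hand=0.014, newtons=4)

```text
clock: 16.65
position: [0.5013, 0.237, 0.1117]
ee_rot: [-2.082, -2.353, -0.0]
force: [-0.4, -1.0, 0.4]
width: 0.24
gripper_force: 4.0
```

>>> jog_arm(moves=[[0,0,-0.005,0],[0,0,-0.01,0],[0,0,-0.015,0],[0,0,-0.02,0],[0,0,-0.025,0],[0,0,-0.025,0],[0,0,-0.025,0]])

```text
clock: 17.52
position: [0.5011, 0.237, 0.1367]
ee_rot: [-2.082, -2.353, 0.0]
force: [0.1, -0.1, -1.4]
width: 0.239
gripper_force: 4.0
```

```bash
cat >> h.py <<'E'
def hang(names=("side","scene"),umin=-.13,umax=.13,lo=.004):
    # mould seen in its (u,z) plane: dark points within 14 mm of the tool's x-z plane, below the fingertips
    s=arm.observe(); R=Ro.from_rotvec(s["ee_rot"]).as_matrix(); P=s["position"]; print(P.round(4),(s["width"]*.0918).round(4),s["clock"],s["force"].round(1))
    for n in names:
        c=cam(n); W=cloud(c); im=c[0]["color"]; W=W[im.max(2)<60]; U=(W-P)@R
        k=(np.abs(U[:,1])<.016)&(U[:,0]>umin)&(U[:,0]<umax)&(W[:,2]>lo)&(W[:,2]<P[2]-.012); q=np.c_[U[k,0],W[k,2]]
        if len(q)<20: print(n,len(q)); continue
        print(n,len(q),"u",np.percentile(q[:,0],[1,99]).round(3),"z",np.percentile(q[:,1],[1,99]).round(3),cv2.minAreaRect((q*1000).astype(np.float32)))
E
python3 - <<'E'
from h import *
hang()
save("s4.png",cam("scene")[0]["color"],(320,130,520,290),4)
E
```

```text
Traceback (most recent call last):
  File "h.py", line 34, in hang
    s=arm.observe(); R=Ro.from_rotvec(s["ee_rot"]).as_matrix(); P=s["position"]; print(P.round(4),(s["width"]*.0918).round(4),s["clock"],s["force"].round(1))
                                                                                                  ^^^^^^^^^^^^^^^^^^^^^^^^
AttributeError: 'float' object has no attribute 'round'
```

```bash
sed -i 's/(s\["width"\]\*.0918).round(4)/s["width"]*.0918/' h.py; python3 - <<'E'
from h import *
hang()
save("s4.png",cam("scene")[0]["color"],(320,130,520,290),4)
E
```

```text
[0.5011 0.237  0.1367] 0.02192655004907254 17.525 [ 0.1 -0.1 -1.4]
side 407 u [-0.002  0.026] z [0.029 0.124] ((4.539285659790039, 90.70011138916016), (52.14771270751953, 125.37482452392578), 37.981685638427734)
scene 771 u [-0.05   0.023] z [0.021 0.124] ((-13.06203842163086, 75.54946899414062), (61.8913688659668, 109.19454956054688), 9.818705558776855)
```

View pics/s4.png

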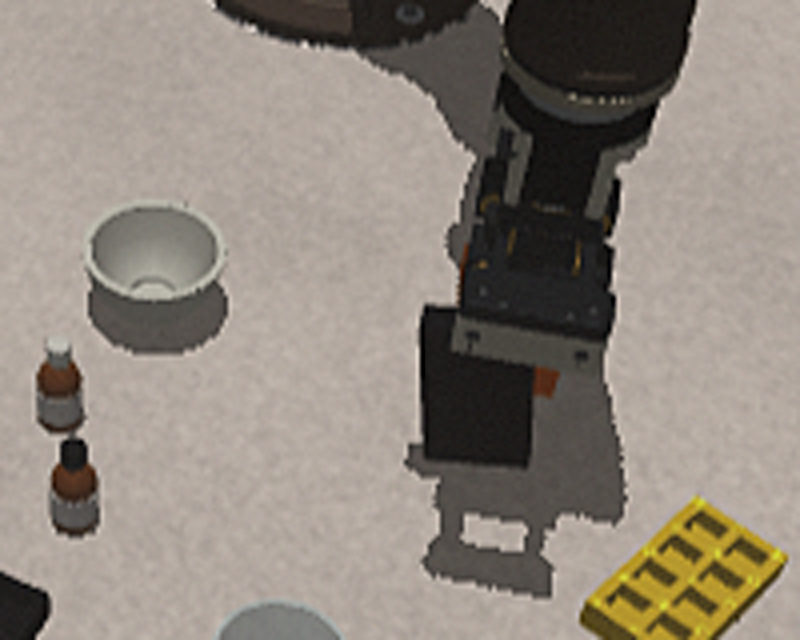

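The crop shows the mould hanging from the fingertips at (525,340), bottom at (475,460), rotated about 10° and clear of everything. I loosen slightly and see how far it swings.

>>> jog_arm(moves=[[0.008,0,0,0],[0.018,0,0,0],[0.025,0,0,0],[0.025,0,0,0],[0.025,0,0,0]], newtons=3)

```text
clock: 18.3
position: [0.4982, 0.2616, 0.1367]
ee_rot: [2.082, 2.353, -0.0]
force: [-0.5, -0.1, -1.2]
width: 0.239
gripper_force: 3.0
```

```bash
python3 - <<'E'
from h import *
hang(("scene",))
E
```

```text
[0.4982 0.2616 0.1367] 0.021903496156399 18.3 [-0.5 -0.1 -1.2]
scene 859 u [-0.049  0.033] z [0.02  0.124] ((-7.7269392013549805, 74.35781860351562), (62.128379821777344, 114.25257873535156), 14.938519477844238)
```

>>> jog_arm(moves=[[0,0,0.007,0],[0,0,0.012,0],[0,0,0.015,0],[-0.005,0,0.015,0],[-0.01,0,0.015,0],[-0.015,0,0.014,0],[-0.02,0,0.014,0],[-0.025,0,0.014,0],[-0.03,0,0.014,0],[-0.035,0,0.014,0],[-0.04,0,0.015,0],[-0.04,0,0.015,0]])

```text
clock: 19.85
position: [0.5032, 0.2215, 0.1217]
ee_rot: [2.083, 2.352, -0.0]
force: [-0.1, -0.7, 0.9]
width: 0.233
gripper_force: 3.0
```

```bash
python3 - <<'E'
from h import *
hang(("scene",))
E
```

```text
[0.5032 0.2215 0.1217] 0.0213851049524116 19.85 [-0.1 -0.7  0.9]
scene 840 u [-0.042  0.064] z [0.009 0.097] ((11.230804443359375, 63.01607894897461), (63.69247817993164, 113.0652084350586), 34.05498504638672)
```

Exactly on the planned arc (34°). I continue along it.

>>> jog_arm(moves=[[-0.005,0,0.002,0],[-0.01,0,0.003,0],[-0.015,0,0.004,0],[-0.02,0,0.006,0],[-0.025,0,0.008,0],[-0.03,0,0.01,0],[-0.035,0,0.012,0],[-0.039,0,0.014,0],[-0.044,0,0.017,0],[-0.048,0,0.02,0],[-0.052,0,0.023,0],[-0.056,0,0.026,0],[-0.06,0,0.029,0],[-0.064,0,0.033,0],[-0.068,0,0.037,0],[-0.071,0,0.04,0],[-0.071,0,0.04,0]])

```text
clock: 22.02
position: [0.5115, 0.1515, 0.0814]
ee_rot: [-2.082, -2.352, 0.001]
force: [0.2, -1.1, -0.2]
width: 0.239
gripper_force: 3.0
```

```bash
python3 - <<'E'
from h import *
hang(("scene",))
E
```

```text
[0.5115 0.1515 0.0814] 0.021976347144957654 22.025 [ 0.2 -1.1 -0.2]
scene 724 u [-0.016  0.101] z [0.007 0.069] ((42.269962310791016, 43.4650993347168), (66.69339752197266, 110.95259857177734), 75.58611297607422)
```

>>> jog_arm(moves=[[-0.004,0,0.005,0],[-0.008,0,0.01,0],[-0.011,0,0.014,0],[-0.014,0,0.018,0],[-0.016,0,0.022,0],[-0.017,0,0.025,0],[-0.017,0,0.026,0],[-0.017,0,0.026,0]])

```text
clock: 23.08
position: [0.5138, 0.1348, 0.0557]
ee_rot: [2.082, 2.353, 0.0]
force: [0.6, -0.7, -0.4]
width: 0.24
gripper_force: 3.0
```

```bash
python3 - <<'E'
from h import *
hang(("scene",))
c=cam("scene"); save("s5.png",c[0]["color"],(320,130,520,290),4)
E
```

```text
[0.5138 0.1348 0.0557] 0.021987464715397115 23.075 [ 0.6 -0.7 -0.4]
scene 397 u [-0.003  0.104] z [0.004 0.043] ((50.14378356933594, 23.847633361816406), (39.647727966308594, 109.0416259765625), 89.98974609375)
```

View pics/s5.png

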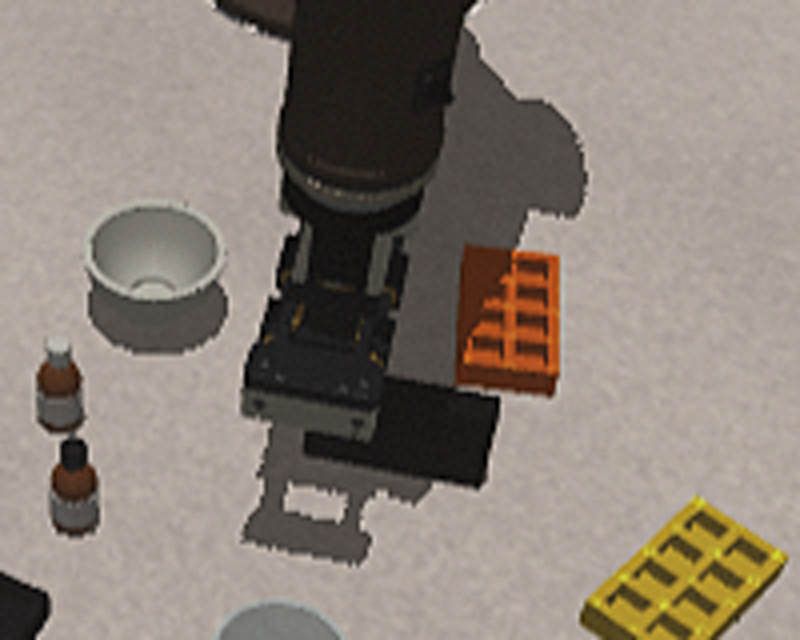

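The crop shows the mould on its long side at (400,430), with the fingertips at its right-hand end. I open, slide along to its middle and grip it firmly there.

>>> jog_arm(moves=[[0,0,0,0],[0,0,0,0],[0,0,0,0],[0.01,0,0,0],[0.025,0,0.003,0],[0.04,0,0.007,0],[0.05,0,0.01,0],[0.05,0,0.01,0],[0.05,0,0.01,0]], hand=0.045)

```text
clock: 24.3
position: [0.5077, 0.184, 0.0457]
ee_rot: [2.082, 2.352, -0.001]
force: [0.5, 0.7, 0.5]
width: 0.489
gripper_force: 0.0
```

```bash
python3 - <<'E'
from h import *
s=arm.observe(); R=Ro.from_rotvec(s["ee_rot"]).as_matrix(); P=s["position"]; print(P)
for n in("scene","side","wrist"):
    c=cam(n); W=cloud(c); W=W[c[0]["color"].max(2)<60]; U=(W-P)@R
    k=(np.abs(U[:,0])<.08)&(np.abs(U[:,1])<.016)&(W[:,2]>.004)&(W[:,2]<.066); k&=(np.abs(U[:,0])>.014)
    q=U[k]; z=W[k,2]; print(n,len(q), np.percentile(q[:,0],[1,99]).round(4),np.percentile(q[:,1],[1,99]).round(4),z.max() if len(z) else "")
E
```

```text
[0.50770374 0.18395615 0.04571329]
scene 313 [-0.0539  0.0553] [-0.0087  0.015 ] 0.06438381809250386
side 379 [-0.0414  0.0576] [-0.0107  0.0103] 0.0656300712391469
wrist 8481 [-0.0242  0.0546] [-0.0101  0.0108] 0.06486070661180328
```

>>> jog_arm(moves=[[0,0,0,0],[0,0,0,0],[0,0,0,0],[0,0,0,0],[0,0,0,0]], hand=0.01, newtons=20)

```text
clock: 25.08
position: [0.5077, 0.1843, 0.0458]
ee_rot: [2.082, 2.353, 0.0]
force: [-0.5, -0.1, 0.4]
width: 0.238
gripper_force: 20.0
```

>>> jog_arm(moves=[[0,0,-0.01,0],[0,0,-0.03,0],[0,0,-0.06,0],[0,0,-0.1,0],[0,0,-0.14,0],[0,0,-0.16,0],[0,0,-0.16,0],[0,0,-0.16,0]])

```text
clock: 26.08
position: [0.507, 0.1843, 0.2049]
ee_rot: [-2.081, -2.352, 0.002]
force: [-0.1, -0.5, -2.6]
width: 0.238
gripper_force: 20.0
```

```bash
python3 - <<'E'
from h import *
go(.551,-.2424,.2,10.8); go(.551,-.2424,.2,190.8); print(arm.observe()["gripper_force"])
hang(("scene",),lo=.12)
E
```

```text
shift [-0.4289 -0.0083  0.0051] spin 1.5044 curyaw 96.99 tilt 0.07 j7 -0.13 t 26.075
shift [-0.4289 -0.0083  0.0051] spin -1.6372 curyaw 96.99 tilt 0.07 j7 -0.13 t 26.075
19.9981597205624
[0.507  0.1843 0.2049] 0.021830420427520345 26.075 [-0.1 -0.5 -2.6]
scene 546 u [-0.053  0.055] z [0.158 0.192] ((0.4685325622558594, 174.39100646972656), (36.61418151855469, 109.76422119140625), 89.84890747070312)
```

>>> jog_arm(moves=[[-0.04,-0.008,0,0.1],[-0.08,-0.008,0,0.2],[-0.12,-0.008,0,0.3],[-0.16,-0.008,0,0.4],[-0.2,-0.008,0,0.5],[-0.24,-0.008,0,0.65],[-0.28,-0.008,0,0.8],[-0.32,-0.008,0,0.95],[-0.36,-0.008,0,1.1],[-0.4,-0.008,0,1.25],[-0.42,-0.008,0,1.4],[-0.429,-0.008,0,1.504],[-0.429,-0.008,0,1.504],[-0.429,-0.008,0,1.504],[-0.429,-0.008,0,1.504],[-0.429,-0.008,0,1.504]])

```text
clock: 28.12
position: [0.552, -0.2419, 0.2057]
ee_rot: [-3.127, -0.298, -0.0]
force: [-0.5, 0.3, -1.5]
width: 0.238
gripper_force: 20.0
```

```bash
python3 - <<'E'
from h import *
for n in("scene","side","wrist"):
    c=cam(n); W=cloud(c); d=np.array([.551,-.242]); P=W.reshape(-1,3); q=P[(P[:,2]>.009)&(P[:,2]<.016)&(np.abs(P[:,0]-.551)<.13)&(np.abs(P[:,1]+.242)<.1)]
    print(n,len(q),cv2.minAreaRect((q[:,:2]*1000).astype(np.float32)) if len(q)>5 else "")
    f=P[(np.hypot(P[:,0]-.551,P[:,1]+.242)<.05)&(P[:,2]<.02)]; print("  floor",len(f),np.nanmedian(f[:,2]) if len(f) else "")
    if n=="wrist": save("w6.png",c[0]["color"])
go(.551,-.2424,.05,10.8); hang(("scene",),lo=.12)
E
```

```text
scene 280 ((554.046142578125, -241.758544921875), (193.45677185058594, 132.14942932128906), 10.788087844848633)
  floor 775 0.0022403549657883277
side 240 ((551.750732421875, -241.6869354248047), (190.14212036132812, 139.72447204589844), 11.504887580871582)
  floor 555 0.0033749463938090563
wrist 1935 ((569.5911865234375, -240.11578369140625), (154.78309631347656, 130.38140869140625), 10.843828201293945)
  floor 2846 0.0036119993919931726
shift [-1.000e-03  1.000e-04  1.558e-01] spin 0.0008 curyaw 10.84 tilt 0.02 j7 -0.6 t 28.275
[ 0.552  -0.2422  0.2058] 0.02175361118521848 28.275 [ 0.4 -0.4 -1.2]
scene 259 u [-0.049  0.059] z [0.161 0.194] ((4.641410827636719, 177.1875), (111.69788360595703, 33.188541412353516), 0.5370544195175171)
```

View pics/w6.png

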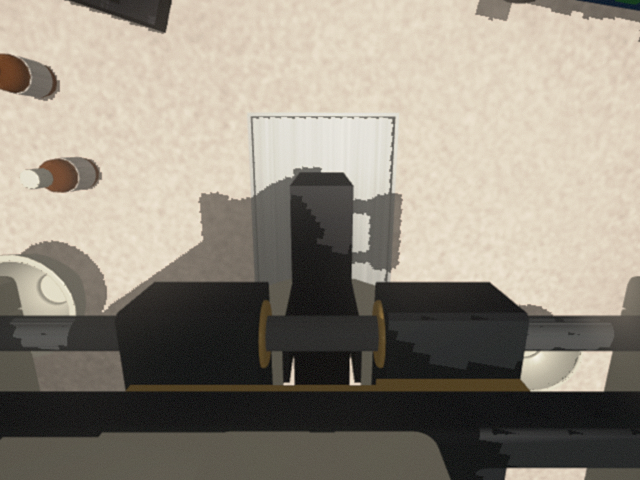

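The wrist view shows the mould at (320,250) running along the tray (250..395), centred over it. The three views agree on a tray centre of about (0.552, -0.242), heading 10.8° and floor at 3 mm. I lower it.

>>> jog_arm(moves=[[-0.001,0,0.05,0],[-0.001,0,0.1,0],[-0.001,0,0.135,0],[-0.001,0,0.148,0],[-0.001,0,0.153,0],[-0.001,0,0.155,0],[-0.001,0,0.156,0],[-0.001,0,0.157,0],[-0.001,0,0.157,0],[-0.001,0,0.157,0]])

```text
clock: 29.58
position: [0.551, -0.2426, 0.0489]
ee_rot: [3.128, 0.296, 0.0]
force: [0.1, -0.7, -1.6]
width: 0.239
gripper_force: 20.0
```

>>> jog_arm(moves=[[0,0,0.0005,0],[0,0,0.001,0],[0,0,0.001,0]], newtons=6)

```text
clock: 29.95
position: [0.5511, -0.2426, 0.0484]
ee_rot: [-3.127, -0.296, -0.001]
force: [-2.4, 1.7, 7.4]
width: 0.24
gripper_force: 6.0
```

Contact (7 N up). I release gently and rise.

>>> jog_arm(moves=[[0,0,0,0],[0,0,0,0],[0,0,0,0],[0,0,0,0]], hand=0.045)

```text
clock: 30.45
position: [0.5509, -0.2426, 0.0476]
ee_rot: [3.128, 0.296, -0.0]
force: [0.1, 0.2, 0.3]
width: 0.489
gripper_force: 0.0
```

>>> jog_arm(moves=[[0,0,-0.01,0],[0,0,-0.03,0],[0,0,-0.06,0],[0,0,-0.1,0],[0,0,-0.15,0],[-0.04,0,-0.2,0],[-0.08,0,-0.2,0],[-0.08,0,-0.2,0],[-0.08,0,-0.2,0]])

```text
clock: 31.58
position: [0.4728, -0.2573, 0.2486]
ee_rot: [-3.127, -0.296, -0.003]
force: [0.9, 0.1, -0.5]
width: 0.492
gripper_force: 0.0
```

```bash
python3 - <<'E'
from h import *
s=arm.observe(); print(s["position"],s["clock"])
for n in("scene","side","wrist"):
    c=cam(n); W=cloud(c); k=(c[0]["color"].max(2)<60)&(np.abs(W[...,0]-.551)<.09)&(np.abs(W[...,1]+.242)<.06)&(W[...,2]<.1)
    p=W[k&(W[...,2]>.058)]; print(n,len(p),cv2.minAreaRect((p[:,:2]*1000).astype(np.float32)) if len(p)>5 else "",np.median(p[:,2]) if len(p) else "")
    if n=="side": save("s7.png",c[0]["color"])
E
```

```text
[ 0.47284512 -0.25732832  0.24862653] 31.575
scene 297 ((553.7427368164062, -241.02891540527344), (112.59281158447266, 24.54721450805664), 11.143166542053223) 0.06397932185281127
side 190 ((551.7473754882812, -238.48294067382812), (102.17399597167969, 24.881376266479492), 10.514548301696777) 0.0642133672623902
wrist 5  0.06528778514914821
```

View pics/s7.png

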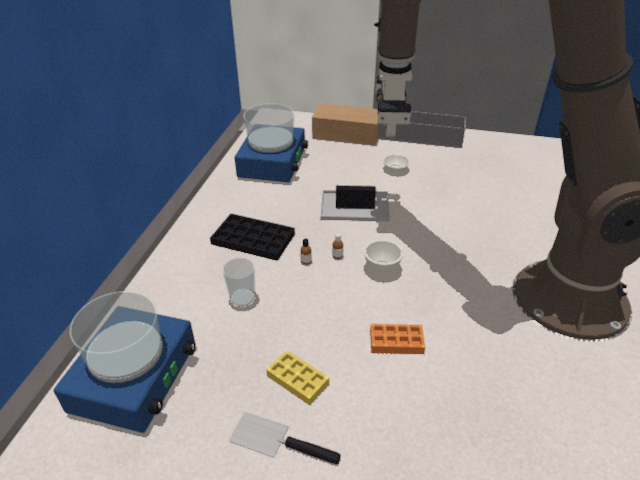

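The picture shows the mould standing on its long side at (356,197), in the middle of the tray. Its centre matches the tray's within about 2 mm, its heading matches within 0.5°, and its top is at 64–65 mm. The other things are where they were, and the arm is clear.

```bash
python3 -c "
from cell import arm
print(arm.sign_off())"
```

```text
the job is handed in; nothing more can be done
None
```

The mould was stood on a short end and let go, then taken again and tipped onto a long side on the bench, re-gripped there, and set on that side along the middle of the tray, where it stands on its own; I handed the job in at about 32 s, with the other things still in place in the last picture.

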